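# Open the water filter's slanted valve onto its back seat

### The job

Open the small slanted valve on the counter-top water filter all the way: turn its handwheel counter-clockwise, moving out along with the wheel as it rises, until you feel the stem come up snug against its inner stop, without forcing it. Leave it snug there, let go, and do not disturb the mug, the spice jar or the garlic beside it.

Things in the scene. Friction and masses are not known exactly. Their poses are not given: they have to be found in the camera images.
- filter: Counter-top water filter, fixed: white upright cartridge (92 mm wide, 251 mm tall, 68 mm along +x), before it a steel valve with slanted stem and black handwheel; steel spout to +y, 140 mm high. Origin on the island's top; z up, -x its front, within 0.4 rad of facing the robot. Stem axis: through (-0.030, 0, 0.115) of this frame, outward direction (-0.438, 0, 0.899), 26 degrees off vertical.
- wheel_centre (a point): Centre of the black round handwheel, mid-thickness, on the stem axis. 61 mm outer diameter, rim 12 mm thick, 4 spokes; hub nut ends 11 mm above the mid-plane. Grip it across the whole diameter, hand in line with the slanted stem; only the 12 mm stem within 28 mm below. z points outward along the stem; x, y turn with the wheel. It moves out 4 mm per radian turned.
- wheel (a joint): Wheel angle, rad: 0 shut, grows counter-clockwise as seen looking down on the wheel from outside (opening). Starts at 0 to 0.9. Takes about 0.08 N m to turn. Somewhere between 3.3 and 5.0, unseen and new each time, the stem meets its springy inner stop; then torque climbs 0.6 N m per further rad (felt partly as an axial pull of the wheel, 0.004 N m per N): 0.2 to 0.4 is snug, over 0.8 forcing. Friction holds it.
- stem: The rising steel stem, 12 mm thick, that carries the handwheel. Origin on the stem axis 90 mm inward of the wheel's centre; z outward along the axis. Its shoulder, hidden in the bonnet, meets the inner stop.
- bonnet: Round steel neck of the valve, 36 mm wide with a 41 mm collar, fixed to the filter; it reaches 60 mm outward along the stem axis from its origin at (-0.030, 0, 0.115) of the filter; z outward along the axis. Holds the hidden inner stop.
- mug: Bystander: spotted mug, 82 mm wide, 91 mm tall, under the spout on the unit's +y side; origin at the centre of its underside. Leave alone.
- curry_jar: Bystander: small spice jar with a screw cap, 50 mm wide, 110 mm tall, on the unit's -y side; origin at the centre of its underside. Leave alone.
- garlic: Bystander: garlic bulb, 43 mm wide, 40 mm tall, left of and in front of the valve; origin at the middle of its underside. Leave alone.

How it is judged:
On the way, in this order (a step that is already met when the one before it is completed fails the run):
1. the valve is opened part way: the wheel has risen at least 6 mm (distance of wheel_centre from where it was at the start of the episode above 0.006 m), for 0.1 s.
2. the stem comes up against the inner stop with at least 8 N (contact force between stem and bonnet above 8 N), for 0.1 s.
At the end, for the whole second after the job is handed in: The valve is fully open: the wheel is let go and at rest, and the stem still bears on the inner stop in the bonnet with more than 5 N (contact force between stem and bonnet above 5 N and velocity of joint wheel between -0.05 and 0.05 rad/s); the robot touches nothing.
It fails at once if the stem is forced against the stop with more than 200 N (about 0.85 N m on the wheel) (contact force between stem and bonnet above 200 N).
It fails at once if the mug is shifted by more than 25 mm or tipped (distance of mug from where it was at the start of the episode above 0.025 m or angle between mug's own z axis and vertical above 0.35 rad).
It fails at once if the curry jar is shifted by more than 25 mm or tipped (distance of curry_jar from where it was at the start of the episode above 0.025 m or angle between curry_jar's own z axis and vertical above 0.35 rad).
It fails at once if the garlic is shifted by more than 25 mm or tipped (distance of garlic from where it was at the start of the episode above 0.025 m or angle between garlic's own z axis and vertical above 0.35 rad).
It also fails if it takes over 72 s, if anything falls off the work surface, if the arm or the gripper's body presses on something with over 40 N, if the wrist force passes 120 N, or if a joint passes its speed limit or range.

### The arm

A 6-joint arm with a two-finger parallel gripper is mounted at the origin on a cart in front of the work surface, level with it; the furniture and walls round the work are solid. World frame = base frame: x ahead of the robot, y to its left, z up, the work surface at z = 0. Lengths are in m, angles in rad, forces in N, time in s.
With the tool pointing down it reaches from about 0.3 to 0.875 m from the base axis. Payload 6.4 kg.
Tool frame: the origin (TCP) lies between the finger pads; the fingertips stand 8 mm ahead of it and the grasp point (between the pads) lies 11 mm behind it (ctrl.finger_overhang is the distance from the TCP to the fingertips, in m); z points along the fingers, y is the line along which they close (so a half turn about z gives the same grasp; the last joint's range is limited). The gripper opens to 85 mm and grips with 20 to 120 N. Pads are 22 mm wide; open, the fingers measure 114 mm over their backs; the gripper's body (76 mm by 85 mm) begins 54 mm behind the grasp point. The pads swing forward as they close: fully open they stand 13 mm farther back than shut.
Start: joints at [0.966, 0.181, 1.607, -0, 1.354, -0.206], TCP at [0.223, 0.53, 0.239] pointing down, gripper open.
Joint ranges: [-2.99, 2.99], [-0.89, 2.07], [0.3, 2.58], [-1.14, 4.28], [0, 2.63], [-3.12, 3.12]. Speed limits (rad/s): [2.57, 2.57, 3.01, 3.14, 3.14, 3.14].

### API

Orientations are given as a unit quaternion [w, x, y, z].
In Python, from bench import ctrl, camera gives the robot as it stands.
- The arm moves only by the shell command python3 -m pendant 'ROWS' [OPENING]. ROWS is JSON, a list of rows, each a list of 6 numbers: the shift along the world's x, y, z normalised to -1 to 1, where 1 is 200 mm, then the turn, a rotation vector about the world's x, y, z normalised to -1 to 1, where 1 is pi/2 rad. In form: [[dx, dy, dz, rx, ry, rz], ...]. A call has exactly 10 rows; each row shifts and turns the commanded pose from where the row before left it; what a row does not reach is not made up. A row lasts 1/8 s, in which the tool goes at most 62.5 mm and 10.7 degrees, less where a joint would pass 70% of its speed; a pose out of reach is approached as far as the arm can. A call with a number of a shift or a turn outside -1 to 1 is refused whole. A call with a gripper value outside its range is refused whole. OPENING is the opening, from -1 (shut) to 1 (fully open), set as the call begins (- or left out, the last holds). The fingers move at their own pace and stop on an object; the grip force is fixed at half the most. Time passes only in rows, so rows that do not move let the fingers close, or fill a call up. It gives the time, the measured TCP pose, the force, the opening and the grip force at its end, in the units of the state.
- ctrl.get_obs(): the state, without advancing time (a new reading comes with each control period).
- camera(name): name is "scene" or "top" or "wrist"; returns a dict with "color" (400x640x3 uint8, blue, green, red), "fx", "fy", "cx", "cy" (pixels), "distortion" ([k1, k2, p1, p2, k3] as OpenCV has them; the pictures are not rectified), "xyz" and "rotation" of the camera in the world; the wrist camera has in their place "hand_eye" (4x4, takes a point from camera to tool coordinates, whose origin is the TCP and whose axes are the flange's). Camera axes: x right, y down, z forward; pixel columns grow to the right and rows downward; lengths in m; the calibration is good to about 2 mm. A picture is of the moment at which its call begins: read the wrist's pose just before it. There is no depth.
- ctrl.hand_in(): hands the job in; it is judged then, once.
The state is a dict: "time_s": time; "q": joint angles; "dq": joint speeds; "joint_efforts": joint torques, N m; "eef_pos": TCP position; "eef_rot": TCP orientation; "wrist_force": force on the tool from outside, world axes, zero at the start; "torque": the same for the moment, N m; "opening": opening from 0.0 (shut) to 1.0 (fully open); "grasp_force": force on a finger pad.
Only numpy, scipy, OpenCV 4.12 (cv2) and the standard library are available. Lean on these libraries where they do the work, as an engineer would, in place of code of your own. Each camera call takes 0.05 s, during which the arm holds its last target. There are 200 camera calls.

## Working session

There is one attempt and no reset: what is moved stays moved. The work goes in short steps, Python scripts to look and compute and a shell command to move; the robot and the scene stay as the last step left them, time stands still between calls to the robot, and variables do not carry over. Pictures are saved under pics/ and viewed, at most 10 in all, crops included, and the job is handed in when it is done.

```bash
mkdir -p pics; ls; python3 - <<'E'
from bench import ctrl,camera
import cv2,numpy as np
for n in("scene","top"):
    c=camera(n); cv2.imwrite(f"pics/{n}0.png",c["color"]); print(n,c["fx"],c["fy"],c["cx"],c["cy"],c["distortion"],c["xyz"],np.round(c["rotation"],3).tolist())
o=ctrl.get_obs();print({k:np.round(v,3).tolist() for k,v in o.items()},ctrl.finger_overhang)
E
```

```text
pics
scene 411.32144715118164 411.32144715118164 321.26731425762273 192.78592983980775 [0.00783577 0.         0.         0.         0.        ] [-0.01956807 -0.41710977  0.5350596 ] [-0.464, 0.761, -0.388, 0.233]
top 520.0195611731533 520.0195611731533 328.1520709732415 200.50524489652528 [-0.00491055  0.          0.          0.          0.        ] [0.51154075 0.06811564 1.32236094] [0.029, -0.701, 0.711, -0.045]
{'time_s': 0.1, 'q': [0.966, 0.181, 1.608, 0.0, 1.354, -0.206], 'dq': [-0.0, -0.003, -0.003, 0.001, 0.001, -0.001], 'joint_efforts': [-0.001, -44.588, -35.224, -0.0, 0.004, -0.0], 'eef_pos': [0.223, 0.529, 0.238], 'eef_rot': [-0.0, 0.198, 0.98, -0.001], 'wrist_force': [1.207, 0.269, 0.198], 'torque': [0.036, -0.006, 0.011], 'grasp_force': 0.0, 'opening': 1.002} 0.008
```

View pics/scene0.png

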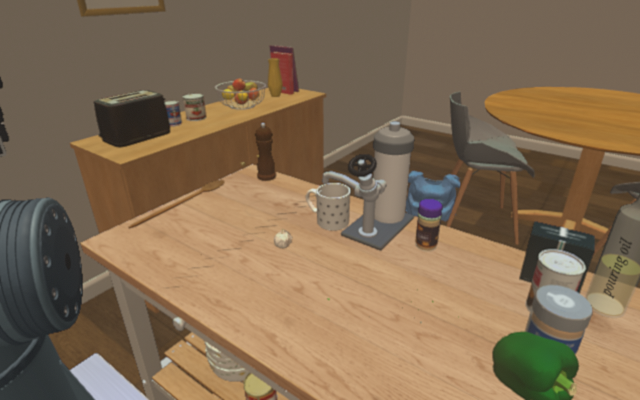

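View pics/top0.png

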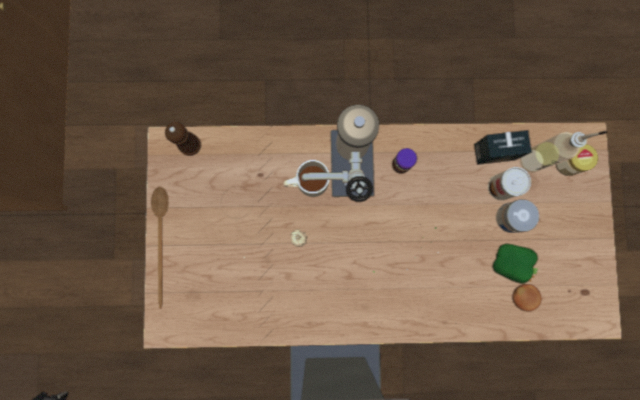

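The scene view shows the wheel at about (361,165), the cartridge cap at (393,128), the mug at (333,205), the garlic at (282,239) and the jar at (428,222). In the top view the wheel is at (359,188), the cap knob (359,121), the garlic (298,238), the mug (313,177) and the jar (405,160).

```bash
cat > h.py <<'E'
import numpy as np,cv2
from scipy.spatial.transform import Rotation as R
def quat(q): return R.from_quat(np.roll(q,-1))
def ray(c,p,T=None):
    K=np.array([[c["fx"],0,c["cx"]],[0,c["fy"],c["cy"]],[0,0,1]])
    u=cv2.undistortPoints(np.array([[p]],float),K,np.array(c["distortion"],float))[0,0]
    d=np.array([u[0],u[1],1.]);d/=np.linalg.norm(d)
    if T is None:
        M=quat(c["rotation"]).as_matrix();o=np.array(c["xyz"])
    else: M=T[:3,:3];o=T[:3,3]
    return o,M@d
def plane(r,z): return r[0]+r[1]*(z-r[0][2])/r[1][2]
def tri(rs):
    A=sum(np.eye(3)-np.outer(d,d) for o,d in rs);b=sum((np.eye(3)-np.outer(d,d))@o for o,d in rs)
    x=np.linalg.solve(A,b);return x,[np.linalg.norm(np.cross(x-o,d)) for o,d in rs]
def dark(img,box,th=45):
    x0,y0,x1,y1=box;m=(img[y0:y1,x0:x1].max(2)<th).astype(np.uint8)
    n,l,s,_=cv2.connectedComponentsWithStats(m);i=1+np.argmax(s[1:,4])
    cs,_=cv2.findContours((l==i).astype(np.uint8),cv2.RETR_EXTERNAL,cv2.CHAIN_APPROX_NONE)
    e=cv2.fitEllipse(max(cs,key=len));return (e[0][0]+x0,e[0][1]+y0),e[1],e[2],s[i].tolist()
E
python3 - <<'E'
from h import *
from bench import camera
s,t=camera("scene"),camera("top")
ds=dark(s["color"],(338,145,385,185));dt=dark(t["color"],(335,165,380,210));print(ds,dt)
w,e=tri([ray(s,ds[0]),ray(t,dt[0])]);print("wheel",w,e)
cap,e=tri([ray(s,(393,125)),ray(t,(359,121))]);print("cap",cap,e)
d=cap[:2]-w[:2];yaw=np.arctan2(d[1],d[0]);print("yaw",yaw,np.linalg.norm(d))
n=np.array([-.438*np.cos(yaw),-.438*np.sin(yaw),.899])
x=(w[2]-.115)/.899
print("s",x,"expected horiz dist",.098+.438*x,"axis",n)
print("garlic",plane(ray(t,(298,238)),.04),"mug",plane(ray(t,(313,177)),.091),"jar",plane(ray(t,(405,160)),.11))
for c,b,nm,k in((s,(320,130,430,250),"s",6),(t,(270,95,425,255),"t",5)):
    cv2.imwrite(f"pics/crop_{nm}.png",cv2.resize(c["color"][b[1]:b[3],b[0]:b[2]],None,fx=k if nm=="t" else 5,fy=k if nm=="t" else 5,interpolation=cv2.INTER_CUBIC)[:600,:800])
E
```

```text
((363.7389945983887, 167.44704818725586), (2.7003560066223145, 4.575899124145508), 54.801055908203125, [24, 21, 5, 4, 11]) ((364.42565536499023, 187.79574584960938), (12.491260528564453, 18.153785705566406), 179.3967742919922, [26, 13, 11, 21, 88])
wheel [ 0.65398615 -0.03560446  0.19434973] [np.float64(0.004131558321323074), np.float64(0.004131558321322996)]
cap [ 0.79160248 -0.0241515   0.24518729] [np.float64(0.002015466256651606), np.float64(0.002015466256651514)]
yaw 0.083032467856406 0.13809209470045383
s 0.08826444237448339 expected horiz dist 0.13665982576002372 axis [-0.436491   -0.03632645  0.899     ]
garlic [0.5537257  0.11263382 0.04      ] mug [0.6970998  0.07372668 0.091     ] jar [ 0.73245196 -0.14500037  0.11      ]
```

View pics/crop_t.png

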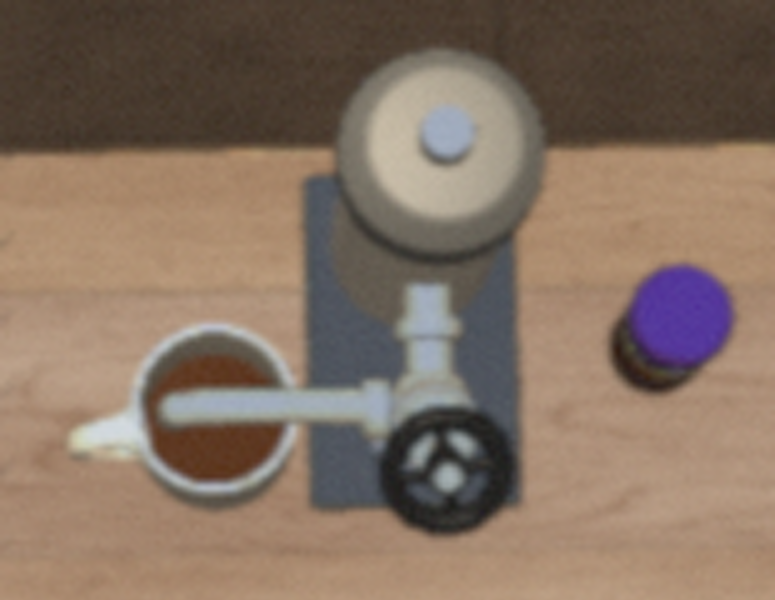

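The top crop puts the wheel centre at crop (447,468), which is image (359.4,188.6), and the knob at (359.6,121.6). My dark threshold was too strict, so I'll redo the wheel and check the yaw against the base-plate edge.

```bash
python3 - <<'E'
from h import *
from bench import camera
s,t=camera("scene"),camera("top")
for th in(60,70,80):
    ds=dark(s["color"],(340,148,380,180),th);dt=dark(t["color"],(342,172,376,206),th);print(th,ds,dt)
    w,e=tri([ray(s,ds[0]),ray(t,dt[0])]);print(w,e)
w,e=tri([ray(s,(361.3,165)),ray(t,(359.4,188.6))]);print("hand",w,e)
a,b=plane(ray(t,(270+305/5,95+180/5)),.01),plane(ray(t,(270+312/5,95+503/5)),.01);print("plate edge yaw",np.arctan2(*(a-b)[1::-1]),a,b)
E
```

```text
60 ((361.533411026001, 165.2087574005127), (19.94893455505371, 26.029016494750977), 68.59231567382812, [8, 7, 28, 22, 316]) ((359.0675277709961, 188.5788173675537), (22.95784568786621, 26.450815200805664), 75.40103912353516, [4, 5, 27, 24, 338])
[ 0.65400047 -0.0264031   0.19653187] [np.float64(0.0008179326284377955), np.float64(0.0008179326284375936)]
70 ((361.4489860534668, 164.80471229553223), (21.01082992553711, 28.86826515197754), 73.33548736572266, [7, 6, 29, 23, 438]) ((359.1093349456787, 188.40875244140625), (23.534778594970703, 26.865779876708984), 76.57443237304688, [4, 5, 27, 24, 388])
[ 0.65416297 -0.02627807  0.1973673 ] [np.float64(0.0010020791801799358), np.float64(0.0010020791801800062)]
80 ((359.5681037902832, 163.18923091888428), (25.199142456054688, 36.53059387207031), 71.32421112060547, [0, 0, 37, 29, 640]) ((359.0099983215332, 188.52882194519043), (23.966733932495117, 28.00966453552246), 76.71908569335938, [3, 5, 29, 25, 449])
[ 0.65251087 -0.02442864  0.20128083] [np.float64(0.00256062466026027), np.float64(0.002560624660260217)]
hand [ 0.65356764 -0.02665138  0.19727781] [np.float64(0.0013150394329886732), np.float64(0.0013150394329887673)]
plate edge yaw 0.005667926900292382 [0.82841581 0.02634182 0.01      ] [0.66098733 0.02539284 0.01      ]
```

View pics/crop_s.png

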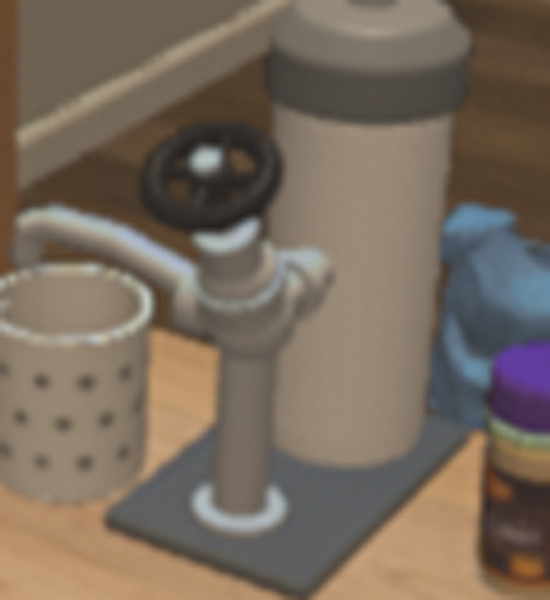

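```bash
python3 -m pendant '[[0.15,-0.2,0.02,0,-0.029,0],[0.15,-0.2,0.02,0,-0.029,0],[0.15,-0.2,0.02,0,-0.029,0],[0.15,-0.2,0.02,0,-0.029,0],[0.15,-0.2,0.02,0,-0.029,0],[0.15,-0.2,0.02,0,-0.029,0],[0.15,-0.2,0.02,0,-0.029,0],[0.15,-0.2,0.02,0,-0.029,0],[0.15,-0.2,0.02,0,-0.029,0],[0.15,-0.2,0.02,0,-0.029,0]]' 1
python3 -m pendant '[[0.1,-0.15,0,0.05,0,-0.103],[0.1,-0.15,0,0.05,0,-0.103],[0.1,-0.15,0,0.05,0,-0.103],[0.1,-0.15,0,0.05,0,-0.103],[0.06,-0.175,0,0.05,0,-0.103],[0,0,0,0.05,0,-0.103],[0,0,0,0.05,0,-0.103],[0,0,0,0.05,0,-0.103],[0,0,0,0.05,0,-0.103],[0,0,0,0.05,0,-0.103]]'
python3 -c "
from bench import ctrl
from h import *
o=ctrl.get_obs();print(np.round(o['q'],3),np.round(o['eef_pos'],4),np.round(quat(o['eef_rot']).as_matrix(),3).tolist())"
```

```text
time_s: 1.55
eef_pos: [0.524, 0.1285, 0.2798]
eef_rot: [0.222, 0.193, 0.955, 0.045]
wrist_force: [0.7, 0.1, -0.0]
opening: 0.999
grasp_force: 0.0
time_s: 2.8
eef_pos: [0.6152, -0.0251, 0.2792]
eef_rot: [0.103, 0.87, 0.44, 0.199]
wrist_force: [-0.2, -0.1, -0.0]
opening: 0.999
grasp_force: 0.0
[-0.298 -0.044  1.827  0.156  0.93   0.269] [ 0.6152 -0.0251  0.2792] [[0.533, 0.725, 0.436], [0.807, -0.591, -0.003], [0.255, 0.353, -0.9]]
```

```bash
python3 -m pendant '[[0,0,0,0.05,0,-0.103],[0,0,0,0.05,0,-0.103],[0,0,0,0.05,0,-0.103],[0,0,0,0.05,0,-0.103],[0,0,0,0.05,0,-0.103],[0,0,0,0.05,0,-0.103],[0,0,0,0.05,0,-0.103],[0,0,0,0.05,0,-0.103],[0,0,0,0.05,0,-0.103],[0,0,0,0.05,0,-0.103]]'
python3 -m pendant '[[0,0,0,0.05,0,-0.103],[0,0,0,0.05,0,-0.103],[0,0,0,0.05,0,-0.103],[0,0,0,0.05,0,-0.103],[0,0,0,0.02,0,-0.04],[0,0,0,0,0,0],[0,0,0,0,0,0],[0,0,0,0,0,0],[0,0,0,0,0,0],[0,0,0,0,0,0]]'
cat > look.py <<'E'
import sys
from bench import ctrl,camera
from h import *
o=ctrl.get_obs();c=camera("wrist");cv2.imwrite(f"pics/{sys.argv[1]}.png",c["color"])
M=quat(o["eef_rot"]).as_matrix();T=np.eye(4);T[:3,:3]=M;T[:3,3]=o["eef_pos"];T=T@np.array(c["hand_eye"])
np.savez(f"{sys.argv[1]}.npz",T=T,**{k:c[k] for k in("fx","fy","cx","cy","distortion")})
print(np.round(o['q'],3),np.round(o['eef_pos'],4),np.round(M,3).tolist())
print(np.round(np.array(c["hand_eye"]),3).tolist(),c["fx"],c["cx"],c["cy"])
def px(w):
    return cv2.projectPoints(np.array([w],float),cv2.Rodrigues(T[:3,:3].T)[0],-T[:3,:3].T@T[:3,3],np.array([[c["fx"],0,c["cx"]],[0,c["fy"],c["cy"]],[0,0,1]]),np.array(c["distortion"],float))[0].ravel()
print("wheel expected at",px([.654,-.0263,.197]))
E
python3 look.py w1
```

```text
time_s: 4.05
eef_pos: [0.6151, -0.0251, 0.2792]
eef_rot: [-0.093, 0.886, -0.406, 0.202]
wrist_force: [0.9, -0.5, -0.1]
opening: 1.0
grasp_force: 0.0
time_s: 5.3
eef_pos: [0.6153, -0.0251, 0.2793]
eef_rot: [0.165, -0.664, 0.713, -0.151]
wrist_force: [0.6, 0.6, 0.0]
opening: 0.999
grasp_force: 0.0
[-0.303 -0.043  1.827  0.167  0.933  2.84 ] [ 0.6153 -0.0251  0.2793] [[-0.064, -0.898, 0.436], [-0.997, 0.073, 0.004], [-0.035, -0.434, -0.9]]
[[-0.001, -0.958, -0.286, 0.074], [1.0, -0.001, 0.001, -0.001], [-0.001, -0.286, 0.958, -0.135], [0.0, 0.0, 0.0, 1.0]] 278.1958045192072 319.906158832055 202.70941639765022
wheel expected at [322.26493852 208.15992494]
```

View pics/w1.png

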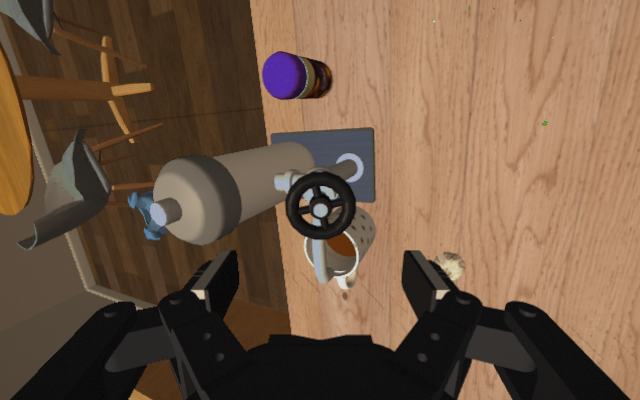

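The wrist view shows the wheel centred at (320.5,206), against a predicted (322,208), so the estimate holds to about 1.5 mm. I'll descend along the stem and then close.

```bash
python3 -m pendant '[[0.028,-0.0012,-0.0588,0,0,0],[0.028,-0.0012,-0.0588,0,0,0],[0.028,-0.0012,-0.0588,0,0,0],[0.028,-0.0012,-0.0588,0,0,0],[0.028,-0.0012,-0.0588,0,0,0],[0.028,-0.0012,-0.0588,0,0,0],[0.028,-0.0012,-0.0588,0,0,0],[0.028,-0.0012,-0.0588,0,0,0],[0,0,0,0,0,0],[0,0,0,0,0,0]]'
python3 look.py w2
```

```text
time_s: 6.6
eef_pos: [0.6602, -0.027, 0.1854]
eef_rot: [0.165, -0.664, 0.714, -0.151]
wrist_force: [-0.6, 0.3, -0.8]
opening: 1.0
grasp_force: 0.0
[-0.28   0.166  1.808  0.185  0.742  2.824] [ 0.6602 -0.027   0.1854] [[-0.064, -0.898, 0.436], [-0.997, 0.073, 0.004], [-0.036, -0.435, -0.9]]
[[-0.001, -0.958, -0.286, 0.074], [1.0, -0.001, 0.001, -0.001], [-0.001, -0.286, 0.958, -0.135], [0.0, 0.0, 0.0, 1.0]] 278.1958045192072 319.906158832055 202.70941639765022
wheel expected at [323.59721399 276.88586483]
```

View pics/w2.png

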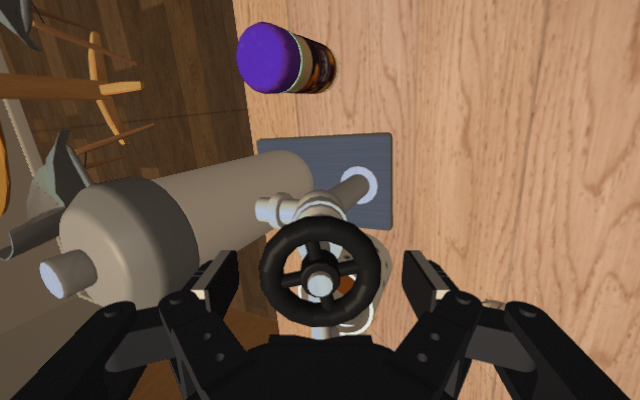

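The wheel sits centred between the fingers at (320,271), about 2 mm toward the −y side. I'll make a small y correction and close.

```bash
python3 -m pendant '[[0,-0.0075,0,0,0,0],[0,0,0,0,0,0],[0,0,0,0,0,0],[0,0,0,0,0,0],[0,0,0,0,0,0],[0,0,0,0,0,0],[0,0,0,0,0,0],[0,0,0,0,0,0],[0,0,0,0,0,0],[0,0,0,0,0,0]]' -1
cat > st.py <<'E'
from bench import ctrl
from h import *
o=ctrl.get_obs();n=np.array([-.436,-.004,.9]);f=np.array(o['wrist_force']);t=np.array(o['torque'])
print("t",o['time_s'],"pos",np.round(o['eef_pos'],4),"q6",np.round(o['q'][5],3),"F",f.round(1),"Fn",(f@n).round(1),"T",t.round(2),"Tn",(t@n).round(3),"op",o['opening'],"gf",o['grasp_force'])
E
python3 st.py
```

```text
time_s: 7.9
eef_pos: [0.66, -0.0287, 0.1862]
eef_rot: [0.165, -0.664, 0.713, -0.151]
wrist_force: [-5.1, -1.5, 4.7]
opening: 0.676
grasp_force: 62.3
t 7.9 pos [ 0.66   -0.0287  0.1862] q6 2.82 F [-5.1 -1.5  4.7] Fn 6.5 T [-0.06  0.53 -0.03] Tn -0.006 op 0.676140787316518 gf 62.273540049791336
```

```bash
python3 -m pendant '[[-0.0009,0,0.0018,-0.0278,-0.0003,0.0573],[-0.0009,0,0.0018,-0.0278,-0.0003,0.0573],[-0.0009,0,0.0018,-0.0278,-0.0003,0.0573],[-0.0009,0,0.0018,-0.0278,-0.0003,0.0573],[-0.0009,0,0.0018,-0.0278,-0.0003,0.0573],[-0.0009,0,0.0018,-0.0278,-0.0003,0.0573],[-0.0009,0,0.0018,-0.0278,-0.0003,0.0573],[-0.0009,0,0.0018,-0.0278,-0.0003,0.0573],[-0.0009,0,0.0018,-0.0278,-0.0003,0.0573],[-0.0009,0,0.0018,-0.0278,-0.0003,0.0573]]'; python3 st.py
```

```text
time_s: 9.15
eef_pos: [0.6595, -0.0282, 0.1906]
eef_rot: [-0.073, 0.925, -0.306, 0.214]
wrist_force: [3.1, 4.0, 3.2]
opening: 0.679
grasp_force: 63.6
t 9.15 pos [ 0.6595 -0.0282  0.1906] q6 1.817 F [3.1 4.  3.2] Fn 1.5 T [ 0.42 -0.18  0.09] Tn -0.103 op 0.679463055363395 gf 63.61036330461502
```

```bash
python3 -m pendant '[[-0.0009,0,0.0018,-0.0278,-0.0003,0.0573],[-0.0009,0,0.0018,-0.0278,-0.0003,0.0573],[-0.0009,0,0.0018,-0.0278,-0.0003,0.0573],[-0.0009,0,0.0018,-0.0278,-0.0003,0.0573],[-0.0009,0,0.0018,-0.0278,-0.0003,0.0573],[-0.0009,0,0.0018,-0.0278,-0.0003,0.0573],[-0.0009,0,0.0018,-0.0278,-0.0003,0.0573],[-0.0009,0,0.0018,-0.0278,-0.0003,0.0573],[-0.0009,0,0.0018,-0.0278,-0.0003,0.0573],[-0.0009,0,0.0018,-0.0278,-0.0003,0.0573]]'; python3 st.py
```

```text
time_s: 10.4
eef_pos: [0.6579, -0.0266, 0.1943]
eef_rot: [0.037, 0.958, 0.175, 0.223]
wrist_force: [5.0, 11.0, 1.3]
opening: 0.677
grasp_force: 63.9
t 10.4 pos [ 0.6579 -0.0266  0.1943] q6 0.816 F [ 5.  11.   1.3] Fn -1.0 T [ 1.26 -0.66  0.49] Tn -0.106 op 0.677252384511383 gf 63.91643710434437
```

```bash
python3 -m pendant '[[0.0025,0.007,0.0009,-0.0139,-0.0001,0.0286],[-0.0004,0,0.0009,-0.0139,-0.0001,0.0286],[-0.0004,0,0.0009,-0.0139,-0.0001,0.0286],[-0.0004,0,0.0009,-0.0139,-0.0001,0.0286],[-0.0004,0,0.0009,-0.0139,-0.0001,0.0286],[-0.0004,0,0.0009,-0.0139,-0.0001,0.0286],[-0.0004,0,0.0009,-0.0139,-0.0001,0.0286],[-0.0004,0,0.0009,-0.0139,-0.0001,0.0286],[-0.0004,0,0.0009,-0.0139,-0.0001,0.0286],[-0.0004,0,0.0009,-0.0139,-0.0001,0.0286]]'; python3 st.py
```

```text
time_s: 11.65
eef_pos: [0.6568, -0.0256, 0.1958]
eef_rot: [0.091, 0.886, 0.406, 0.206]
wrist_force: [-3.2, 7.2, 6.0]
opening: 0.684
grasp_force: 64.4
t 11.65 pos [ 0.6568 -0.0256  0.1958] q6 0.323 F [-3.2  7.2  6. ] Fn 6.8 T [0.94 0.06 0.3 ] Tn -0.146 op 0.683663693483819 gf 64.42486010491848
```

```bash
python3 -m pendant '[[-0.0003,0.003,0.0005,-0.0083,-0.0001,0.0172],[-0.0003,0,0.0005,-0.0083,-0.0001,0.0172],[-0.0003,0,0.0005,-0.0083,-0.0001,0.0172],[-0.0003,0,0.0005,-0.0083,-0.0001,0.0172],[-0.0003,0,0.0005,-0.0083,-0.0001,0.0172],[-0.0003,0,0.0005,-0.0083,-0.0001,0.0172],[-0.0003,0,0.0005,-0.0083,-0.0001,0.0172],[-0.0003,0,0.0005,-0.0083,-0.0001,0.0172],[-0.0003,0,0.0005,-0.0083,-0.0001,0.0172],[-0.0003,0,0.0005,-0.0083,-0.0001,0.0172]]'; python3 st.py
```

```text
time_s: 12.9
eef_pos: [0.6559, -0.0252, 0.1967]
eef_rot: [0.12, 0.815, 0.534, 0.19]
wrist_force: [-5.5, 6.1, 7.3]
opening: 0.683
grasp_force: 64.6
t 12.9 pos [ 0.6559 -0.0252  0.1967] q6 0.024 F [-5.5  6.1  7.3] Fn 8.9 T [0.81 0.26 0.27] Tn -0.11 op 0.6832655133790475 gf 64.57928247749805
```

```bash
python3 -m pendant '[[-0.003,0.003,0.0025,-0.0083,-0.0001,0.0172],[-0.0003,0,0.0005,-0.0083,-0.0001,0.0172],[-0.0003,0,0.0005,-0.0083,-0.0001,0.0172],[-0.0003,0,0.0005,-0.0083,-0.0001,0.0172],[-0.0003,0,0.0005,-0.0083,-0.0001,0.0172],[-0.0003,0,0.0005,-0.0083,-0.0001,0.0172],[-0.0003,0,0.0005,-0.0083,-0.0001,0.0172],[-0.0003,0,0.0005,-0.0083,-0.0001,0.0172],[-0.0003,0,0.0005,-0.0083,-0.0001,0.0172],[-0.0003,0,0.0005,-0.0083,-0.0001,0.0172]]'; python3 st.py
```

```text
time_s: 14.15
eef_pos: [0.6548, -0.0251, 0.1975]
eef_rot: [0.147, 0.726, 0.65, 0.17]
wrist_force: [-1.7, 5.7, 5.5]
opening: 0.676
grasp_force: 64.6
t 14.15 pos [ 0.6548 -0.0251  0.1975] q6 -0.277 F [-1.7  5.7  5.5] Fn 5.7 T [0.87 0.02 0.3 ] Tn -0.106 op 0.6755633533754574 gf 64.56431217491627
```

```bash
python3 -m pendant '[[-0.001,0.002,0.0015,-0.0083,-0.0001,0.0172],[-0.0003,0,0.0005,-0.0083,-0.0001,0.0172],[-0.0003,0,0.0005,-0.0083,-0.0001,0.0172],[-0.0003,0,0.0005,-0.0083,-0.0001,0.0172],[-0.0003,0,0.0005,-0.0083,-0.0001,0.0172],[-0.0003,0,0.0005,-0.0083,-0.0001,0.0172],[-0.0003,0,0.0005,-0.0083,-0.0001,0.0172],[-0.0003,0,0.0005,-0.0083,-0.0001,0.0172],[-0.0003,0,0.0005,-0.0083,-0.0001,0.0172],[-0.0003,0,0.0005,-0.0083,-0.0001,0.0172]]'; python3 st.py
```

```text
time_s: 15.4
eef_pos: [0.6537, -0.0251, 0.1983]
eef_rot: [0.17, 0.621, 0.751, 0.146]
wrist_force: [-2.9, 5.8, 5.4]
opening: 0.677
grasp_force: 64.7
t 15.4 pos [ 0.6537 -0.0251  0.1983] q6 -0.577 F [-2.9  5.8  5.4] Fn 6.1 T [0.8  0.19 0.23] Tn -0.143 op 0.6771677681450231 gf 64.7355618327856
```

```bash
python3 -m pendant '[[-0.0002,0,0.0004,-0.0055,-0.0001,0.0115],[-0.0002,0,0.0004,-0.0055,-0.0001,0.0115],[-0.0002,0,0.0004,-0.0055,-0.0001,0.0115],[-0.0002,0,0.0004,-0.0055,-0.0001,0.0115],[-0.0002,0,0.0004,-0.0055,-0.0001,0.0115],[-0.0002,0,0.0004,-0.0055,-0.0001,0.0115],[-0.0002,0,0.0004,-0.0055,-0.0001,0.0115],[-0.0002,0,0.0004,-0.0055,-0.0001,0.0115],[-0.0002,0,0.0004,-0.0055,-0.0001,0.0115],[-0.0002,0,0.0004,-0.0055,-0.0001,0.0115]]'; python3 st.py
```

```text
time_s: 16.65
eef_pos: [0.6531, -0.0252, 0.1988]
eef_rot: [0.184, 0.543, 0.809, 0.128]
wrist_force: [-4.0, 4.3, 5.0]
opening: 0.676
grasp_force: 64.8
t 16.65 pos [ 0.6531 -0.0252  0.1988] q6 -0.779 F [-4.   4.3  5. ] Fn 6.3 T [0.71 0.33 0.27] Tn -0.065 op 0.6764599718259106 gf 64.788131788373
```

```bash
python3 -m pendant '[[-0.001,0,0.0015,-0.0083,-0.0001,0.0172],[-0.0003,0,0.0005,-0.0083,-0.0001,0.0172],[-0.0003,0,0.0005,-0.0083,-0.0001,0.0172],[-0.0003,0,0.0005,-0.0083,-0.0001,0.0172],[-0.0003,0,0.0005,-0.0083,-0.0001,0.0172],[-0.0003,0,0.0005,-0.0083,-0.0001,0.0172],[-0.0003,0,0.0005,-0.0083,-0.0001,0.0172],[-0.0003,0,0.0005,-0.0083,-0.0001,0.0172],[-0.0003,0,0.0005,-0.0083,-0.0001,0.0172],[-0.0003,0,0.0005,-0.0083,-0.0001,0.0172]]'; python3 st.py
```

```text
time_s: 17.9
eef_pos: [0.6522, -0.0254, 0.1994]
eef_rot: [0.2, 0.416, 0.882, 0.099]
wrist_force: [-2.1, 3.8, 3.0]
opening: 0.674
grasp_force: 64.6
t 17.9 pos [ 0.6522 -0.0254  0.1994] q6 -1.08 F [-2.1  3.8  3. ] Fn 3.6 T [0.66 0.45 0.  ] Tn -0.287 op 0.6744635883482589 gf 64.57203201949596
```

```bash
python3 -m pendant '[[-0.0002,0,0.0004,-0.0055,-0.0001,0.0115],[-0.0002,0,0.0004,-0.0055,-0.0001,0.0115],[-0.0002,0,0.0004,-0.0055,-0.0001,0.0115],[-0.0002,0,0.0004,-0.0055,-0.0001,0.0115],[0,0,0,0,0,0],[0,0,0,0,0,0],[0,0,0,0,0,0],[0,0,0,0,0,0],[0,0,0,0,0,0],[0,0,0,0,0,0]]'; python3 st.py; python3 - <<'E'
from bench import ctrl,camera
import numpy as np
n=np.array([-.436,-.004,.9]);a=[]
for i in range(10):
    camera("wrist");o=ctrl.get_obs();a.append([np.dot(o['torque'],n),np.dot(o['wrist_force'],n)])
print(np.mean(a,0),np.std(a,0))
E
```

```text
time_s: 19.15
eef_pos: [0.652, -0.0255, 0.1996]
eef_rot: [0.204, 0.38, 0.897, 0.091]
wrist_force: [-4.4, 4.5, 2.8]
opening: 0.678
grasp_force: 64.5
t 19.15 pos [ 0.652  -0.0255  0.1996] q6 -1.16 F [-4.4  4.5  2.8] Fn 4.4 T [0.5  0.61 0.1 ] Tn -0.133 op 0.6779215147177946 gf 64.53950352966785
[-0.12400356  3.58858916] [0.03481566 0.54162107]
```

```bash
cat > avg.py <<'E'
from bench import ctrl,camera
import numpy as np
n=np.array([-.436,-.004,.9]);a=[]
for i in range(8):
    camera("wrist");o=ctrl.get_obs();a.append([np.dot(o['torque'],n),np.dot(o['wrist_force'],n)])
print("avg Tn,Fn",np.mean(a,0),np.std(a,0),"q6",o['q'][5],o['eef_pos'],o['time_s'],np.round(o['wrist_force'],1))
E
python3 -m pendant '[[-0.0002,0,0.0004,-0.0055,-0.0001,0.0115],[-0.0002,0,0.0004,-0.0055,-0.0001,0.0115],[-0.0002,0,0.0004,-0.0055,-0.0001,0.0115],[-0.0002,0,0.0004,-0.0055,-0.0001,0.0115],[-0.0002,0,0.0004,-0.0055,-0.0001,0.0115],[-0.0002,0,0.0004,-0.0055,-0.0001,0.0115],[-0.0002,0,0.0004,-0.0055,-0.0001,0.0115],[-0.0002,0,0.0004,-0.0055,-0.0001,0.0115],[0,0,0,0,0,0],[0,0,0,0,0,0]]'>/dev/null; python3 st.py; python3 avg.py
```

```text
t 20.9 pos [ 0.6516 -0.0257  0.2001] q6 -1.321 F [-5.1 -0.1 -1.7] Fn 0.7 T [ 0.1   1.13 -0.19] Tn -0.217 op 0.6806198736866422 gf 64.31057274341583
avg Tn,Fn [-0.18500886  0.10766347] [0.03589841 0.36934683] q6 -1.3214259651238829 [ 0.65163505 -0.02564115  0.20006099] 21.3 [-4.9  1.2 -2.1]
```

```bash
python3 -m pendant '[[-0.0002,0,0.0004,-0.0055,-0.0001,0.0115],[-0.0002,0,0.0004,-0.0055,-0.0001,0.0115],[-0.0002,0,0.0004,-0.0055,-0.0001,0.0115],[-0.0002,0,0.0004,-0.0055,-0.0001,0.0115],[-0.0002,0,0.0004,-0.0055,-0.0001,0.0115],[-0.0002,0,0.0004,-0.0055,-0.0001,0.0115],[-0.0002,0,0.0004,-0.0055,-0.0001,0.0115],[-0.0002,0,0.0004,-0.0055,-0.0001,0.0115],[0,0,0,0,0,0],[0,0,0,0,0,0]]'>/dev/null; python3 st.py; python3 avg.py
```

```text
t 22.55 pos [ 0.6513 -0.0259  0.2005] q6 -1.483 F [-4.7 -1.6 -5.5] Fn -2.9 T [-0.4   1.36 -0.43] Tn -0.219 op 0.6736500813273993 gf 64.5643913000822
avg Tn,Fn [-0.23663057 -3.08835363] [0.01690708 0.44097034] q6 -1.4827056754878536 [ 0.65124935 -0.02583613  0.20050427] 22.95 [-4.3 -2.2 -6.4]
```

```bash
python3 -m pendant '[[-0.0002,0,0.0004,-0.0055,-0.0001,0.0115],[-0.0002,0,0.0004,-0.0055,-0.0001,0.0115],[-0.0002,0,0.0004,-0.0055,-0.0001,0.0115],[-0.0002,0,0.0004,-0.0055,-0.0001,0.0115],[-0.0002,0,0.0004,-0.0055,-0.0001,0.0115],[-0.0002,0,0.0004,-0.0055,-0.0001,0.0115],[-0.0002,0,0.0004,-0.0055,-0.0001,0.0115],[-0.0002,0,0.0004,-0.0055,-0.0001,0.0115],[0,0,0,0,0,0],[0,0,0,0,0,0]]'>/dev/null; python3 st.py; python3 avg.py
```

```text
t 24.2 pos [ 0.6509 -0.0261  0.2009] q6 -1.644 F [-3.9 -3.8 -8.5] Fn -5.9 T [-0.71  1.39 -0.69] Tn -0.315 op 0.6784242155319958 gf 65.15744872391224
avg Tn,Fn [-0.29963091 -6.24278248] [0.01178964 0.48840056] q6 -1.643539975299806 [ 0.65092306 -0.02610671  0.20093902] 24.6 [-3.5 -4.  -8.2]
```

The torque climbed steadily from 0.12 to 0.19, 0.24 and 0.30 N m, with a growing inward pull, so the stem is snug on the stop. I'll release and back out along the stem.

```bash
python3 -m pendant '[[0,0,0,0,0,0],[0,0,0,0,0,0],[0,0,0,0,0,0],[0,0,0,0,0,0],[0,0,0,0,0,0],[0,0,0,0,0,0],[0,0,0,0,0,0],[0,0,0,0,0,0],[0,0,0,0,0,0],[0,0,0,0,0,0]]' 1; python3 avg.py; python3 look.py w3
```

```text
time_s: 25.85
eef_pos: [0.6515, -0.0255, 0.202]
eef_rot: [0.219, 0.156, 0.962, 0.041]
wrist_force: [-1.0, -0.4, -0.9]
opening: 0.998
grasp_force: 0.0
avg Tn,Fn [0.00557412 0.18135663] [0.02268755 0.58467883] q6 -1.6428565117945282 [ 0.65148503 -0.02551687  0.2020178 ] 26.25 [ 0.3 -0.1 -0.3]
[-0.286  0.126  1.816  0.191  0.778 -1.643] [ 0.6515 -0.0255  0.202 ] [[-0.855, 0.282, 0.435], [0.318, 0.948, 0.011], [-0.409, 0.148, -0.9]]
[[-0.001, -0.958, -0.285, 0.071], [1.0, -0.0, -0.001, -0.001], [0.001, -0.285, 0.958, -0.135], [0.0, 0.0, 0.0, 1.0]] 278.1958045192072 319.906158832055 202.70941639765022
wheel expected at [319.82816144 254.31136512]
```

View pics/w3.png

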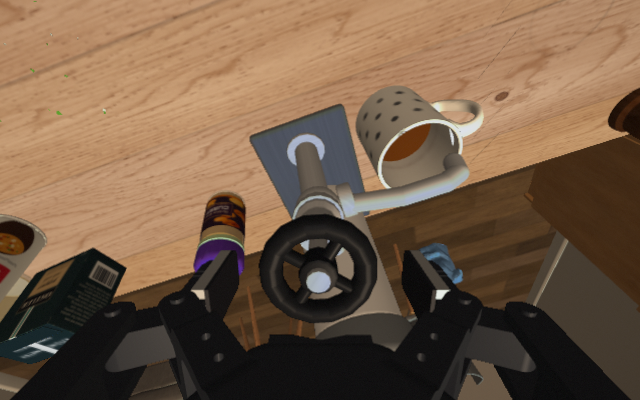

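The wheel is free, centred at about (320,268), and both bystanders in view are upright and in place. The spokes look turned relative to the gripper compared with w2, so I'll measure that as spring-back.

```bash
python3 - <<'E'
from h import *
out=[]
for nm in("w2","w3"):
    z=np.load(nm+".npz");T=z["T"];K=np.array([[z["fx"],0,z["cx"]],[0,z["fy"],z["cy"]],[0,0,1]])
    im=cv2.imread(f"pics/{nm}.png");d=dark(im,(255,205,385,332),60);print(nm,d[:3])
    # rim plane: perpendicular to stem; wheel centre from the ellipse centre and size depth
    n=np.array([-.436,-.004,.9]);r=ray({k:z[k] for k in("fx","fy","cx","cy","distortion")},d[0],T)
    D=278.2*.061/max(d[1]);c=r[0]+r[1]*D/(r[1]@T[:3,2]);print("centre",c.round(4))
    y=np.cross(n,[1,0,0]);y/=np.linalg.norm(y);x=np.cross(y,n)
    g=np.linspace(-.035,.035,280);X,Y=np.meshgrid(g,-g)
    P=c+X[...,None]*x+Y[...,None]*y
    p=cv2.projectPoints(P.reshape(-1,3),cv2.Rodrigues(T[:3,:3].T)[0],-T[:3,:3].T@T[:3,3],K,z["distortion"])[0].reshape(280,280,2).astype(np.float32)
    out.append(cv2.remap(im,p[...,0],p[...,1],cv2.INTER_LINEAR))
cv2.imwrite("pics/rect.png",np.hstack(out))
E
```

```text
w2 ((319.64942169189453, 270.9962158203125), (110.19011688232422, 121.58232879638672), 88.9273681640625)
centre [ 0.6567 -0.0283  0.1956]
w3 ((317.5066337585449, 268.2356071472168), (107.7160415649414, 117.96589660644531), 86.17610168457031)
centre [ 0.65   -0.0281  0.2084]
```

View pics/rect.png

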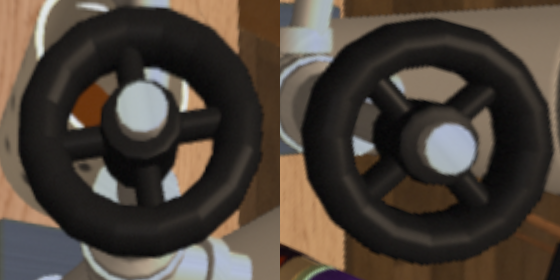

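The wheel turned about 3.7 rad (spokes and a 14.4 mm rise agree) while the tool turned 4.46. That means slip or spring-back, so I can't be sure the stem still bears on the stop. I'll recentre, regrip and feel the torque.

```bash
python3 -m pendant '[[0.005,-0.006,-0.0075,0,0,0],[0.005,-0.006,-0.0075,0,0,0],[0,0,0,0,0,0],[0,0,0,0,0,0],[0,0,0,0,0,0],[0,0,0,0,0,0],[0,0,0,0,0,0],[0,0,0,0,0,0],[0,0,0,0,0,0],[0,0,0,0,0,0]]' -1 >/dev/null; python3 st.py; python3 avg.py
python3 -m pendant '[[-0.0002,0,0.0004,-0.0055,-0.0001,0.0115],[-0.0002,0,0.0004,-0.0055,-0.0001,0.0115],[-0.0002,0,0.0004,-0.0055,-0.0001,0.0115],[-0.0002,0,0.0004,-0.0055,-0.0001,0.0115],[-0.0002,0,0.0004,-0.0055,-0.0001,0.0115],[0,0,0,0,0,0],[0,0,0,0,0,0],[0,0,0,0,0,0],[0,0,0,0,0,0],[0,0,0,0,0,0]]'>/dev/null; python3 avg.py
```

```text
t 27.55 pos [ 0.6534 -0.027   0.2002] q6 -1.649 F [-9.4  4.6 11. ] Fn 13.9 T [0.56 0.87 0.13] Tn -0.127 op 0.6796554058445801 gf 60.878853276371956
avg Tn,Fn [-0.12690927 13.57431884] [0.02924297 0.28668672] q6 -1.6487425934411515 [ 0.65335843 -0.02699878  0.20019059] 27.95 [-9.5  4.8 11. ]
avg Tn,Fn [-0.07141567 12.07065868] [0.02729007 0.39258824] q6 -1.7493485525481627 [ 0.65319343 -0.02700941  0.2005026 ] 29.6 [-8.2  4.7  9.8]
```

```bash
python3 -m pendant '[[-0.0025,0.003,0.0045,-0.0055,-0.0001,0.0115],[-0.0002,0,0.0004,-0.0055,-0.0001,0.0115],[-0.0002,0,0.0004,-0.0055,-0.0001,0.0115],[-0.0002,0,0.0004,-0.0055,-0.0001,0.0115],[-0.0002,0,0.0004,-0.0055,-0.0001,0.0115],[-0.0002,0,0.0004,-0.0055,-0.0001,0.0115],[0,0,0,0,0,0],[0,0,0,0,0,0],[0,0,0,0,0,0],[0,0,0,0,0,0]]'>/dev/null; python3 avg.py;  python3 -m pendant '[[-0.0002,0,0.0004,-0.0055,-0.0001,0.0115],[-0.0002,0,0.0004,-0.0055,-0.0001,0.0115],[-0.0002,0,0.0004,-0.0055,-0.0001,0.0115],[-0.0002,0,0.0004,-0.0055,-0.0001,0.0115],[-0.0002,0,0.0004,-0.0055,-0.0001,0.0115],[-0.0002,0,0.0004,-0.0055,-0.0001,0.0115],[0,0,0,0,0,0],[0,0,0,0,0,0],[0,0,0,0,0,0],[0,0,0,0,0,0]]'>/dev/null; python3 avg.py
```

```text
avg Tn,Fn [-0.11996163  3.22054509] [0.02742159 0.40907309] q6 -1.8691618329496538 [ 0.65281844 -0.02705914  0.200938  ] 31.25 [1.4 4.9 4.2]
avg Tn,Fn [-0.11873491  1.34704366] [0.01257057 0.49088624] q6 -1.9894672388467594 [ 0.65262132 -0.02704613  0.20127576] 32.9 [0.5 4.9 2.6]
```

```bash
for i in 1; do python3 -m pendant '[[-0.0002,0,0.0004,-0.0055,-0.0001,0.0115],[-0.0002,0,0.0004,-0.0055,-0.0001,0.0115],[-0.0002,0,0.0004,-0.0055,-0.0001,0.0115],[-0.0002,0,0.0004,-0.0055,-0.0001,0.0115],[-0.0002,0,0.0004,-0.0055,-0.0001,0.0115],[-0.0002,0,0.0004,-0.0055,-0.0001,0.0115],[-0.0002,0,0.0004,-0.0055,-0.0001,0.0115],[-0.0002,0,0.0004,-0.0055,-0.0001,0.0115],[0,0,0,0,0,0],[0,0,0,0,0,0]]'>/dev/null; python3 avg.py; done
```

```text
avg Tn,Fn [-0.24084727 -0.53597581] [0.02498335 0.45588778] q6 -2.149591207463229 [ 0.65239945 -0.02706046  0.20174595] 34.55 [3.1 4.6 0.3]
```

Contact is clear again at −0.24. The fast release evidently let the stop's spring kick the wheel back off. This time I'll load it slightly more and then unwind the grip slowly to about zero torque before opening.

```bash
python3 -m pendant '[[-0.0002,0,0.0004,-0.0055,-0.0001,0.0115],[-0.0002,0,0.0004,-0.0055,-0.0001,0.0115],[-0.0002,0,0.0004,-0.0055,-0.0001,0.0115],[-0.0002,0,0.0004,-0.0055,-0.0001,0.0115],[-0.0002,0,0.0004,-0.0055,-0.0001,0.0115],[0,0,0,0,0,0],[0,0,0,0,0,0],[0,0,0,0,0,0],[0,0,0,0,0,0],[0,0,0,0,0,0]]'>/dev/null; python3 avg.py
python3 -m pendant '[[0.0002,0,-0.0004,0.0055,0.0001,-0.0115],[0.0002,0,-0.0004,0.0055,0.0001,-0.0115],[0.0002,0,-0.0004,0.0055,0.0001,-0.0115],[0.0002,0,-0.0004,0.0055,0.0001,-0.0115],[0.0002,0,-0.0004,0.0055,0.0001,-0.0115],[0,0,0,0,0,0],[0,0,0,0,0,0],[0,0,0,0,0,0],[0,0,0,0,0,0],[0,0,0,0,0,0]]'>/dev/null; python3 avg.py
```

```text
avg Tn,Fn [-0.23869967 -1.99373431] [0.01521109 0.43956411] q6 -2.24958173501731 [ 0.652223   -0.02706925  0.20199792] 36.2 [ 3.   6.3 -1. ]
avg Tn,Fn [-0.35615419 -0.50029178] [0.03631   0.4694926] q6 -2.149375803501404 [ 0.65237684 -0.02704987  0.20169136] 37.85 [2.5 6.1 0.4]
```

```bash
cat > avg.py <<'E'
from bench import ctrl,camera
import numpy as np
from h import quat
a=[]
for i in range(6):
    camera("wrist");o=ctrl.get_obs();n=-quat(o['eef_rot']).as_matrix()[:,2]
    a.append([np.dot(o['torque'],n),np.dot(o['wrist_force'],n),o['joint_efforts'][5]])
a=np.array(a);print("Tn,Fn,j6",a.mean(0).round(3),a.std(0).round(3),a[:,0].round(2),"q6",o['q'][5].round(3),np.round(o['eef_pos'],4),round(o['time_s'],2),np.round(o['wrist_force'],1),np.round(o['torque'],2),n.round(3))
E
python3 avg.py
```

```text
Tn,Fn,j6 [-0.379 -0.951 -0.363] [0.037 0.38  0.   ] [-0.41 -0.38 -0.36 -0.44 -0.35 -0.34] q6 -2.149 [ 0.6524 -0.0271  0.2017] 38.15 [3.1 5.4 0.5] [ 0.6  -0.29 -0.09] [-0.434 -0.013  0.901]
```

```bash
python3 -m pendant '[[0.0002,0,-0.0004,0.0055,0.0001,-0.0115],[0.0002,0,-0.0004,0.0055,0.0001,-0.0115],[0.0002,0,-0.0004,0.0055,0.0001,-0.0115],[0.0002,0,-0.0004,0.0055,0.0001,-0.0115],[0.0002,0,-0.0004,0.0055,0.0001,-0.0115],[0,0,0,0,0,0],[0,0,0,0,0,0],[0,0,0,0,0,0],[0,0,0,0,0,0],[0,0,0,0,0,0]]'>/dev/null; python3 avg.py
```

```text
Tn,Fn,j6 [-0.336  0.47  -0.325] [0.021 0.407 0.   ] [-0.36 -0.37 -0.32 -0.31 -0.34 -0.32] q6 -2.049 [ 0.6526 -0.0271  0.2015] 39.7 [1.9 5.1 1.5] [ 0.56 -0.14 -0.08] [-0.434 -0.013  0.901]
```

```bash
sed -i 's/range(6)/range(2)/' avg.py; python3 -m pendant '[[0.0002,0,-0.0004,0.0055,0.0001,-0.0115],[0.0002,0,-0.0004,0.0055,0.0001,-0.0115],[0.0002,0,-0.0004,0.0055,0.0001,-0.0115],[0.0002,0,-0.0004,0.0055,0.0001,-0.0115],[0.0002,0,-0.0004,0.0055,0.0001,-0.0115],[0.0002,0,-0.0004,0.0055,0.0001,-0.0115],[0.0002,0,-0.0004,0.0055,0.0001,-0.0115],[0.0002,0,-0.0004,0.0055,0.0001,-0.0115],[0,0,0,0,0,0],[0,0,0,0,0,0]]'>/dev/null; python3 avg.py
```

```text
Tn,Fn,j6 [-0.272  2.965 -0.266] [0.031 0.433 0.   ] [-0.24 -0.3 ] q6 -1.889 [ 0.6528 -0.0271  0.201 ] 41.05 [-0.9  5.2  2.5] [0.72 0.08 0.01] [-0.435 -0.012  0.9  ]
```

```bash
python3 -m pendant '[[0.0003,0,-0.0005,0.0083,0.0001,-0.0172],[0.0003,0,-0.0005,0.0083,0.0001,-0.0172],[0.0003,0,-0.0005,0.0083,0.0001,-0.0172],[0.0003,0,-0.0005,0.0083,0.0001,-0.0172],[0.0003,0,-0.0005,0.0083,0.0001,-0.0172],[0.0003,0,-0.0005,0.0083,0.0001,-0.0172],[0.0003,0,-0.0005,0.0083,0.0001,-0.0172],[0.0003,0,-0.0005,0.0083,0.0001,-0.0172],[0,0,0,0,0,0],[0,0,0,0,0,0]]'>/dev/null; python3 avg.py
```

```text
Tn,Fn,j6 [-0.176  5.36  -0.173] [0.014 0.195 0.   ] [-0.19 -0.16] q6 -1.65 [ 0.6532 -0.027   0.2003] 42.4 [-2.2  5.4  4.8] [0.72 0.16 0.17] [-0.436 -0.012  0.9  ]
```

```bash
cat > spoke.py <<'E'
import sys
from h import *
def ang(nm):
    z=np.load(nm+".npz");T=z["T"];K=np.array([[z["fx"],0,z["cx"]],[0,z["fy"],z["cy"]],[0,0,1]])
    im=cv2.imread(f"pics/{nm}.png");d=dark(im,(255,205,385,332),60)
    n=np.array([-.436,-.008,.9]);r=ray({k:z[k] for k in("fx","fy","cx","cy","distortion")},d[0],T)
    c=r[0]+r[1]*.139/(r[1]@T[:3,2])
    y=np.cross(n,[1,0,0]);y/=np.linalg.norm(y);x=np.cross(y,n)
    ph=np.radians(np.arange(360));S=[]
    for q in(.0175,.019,.0205):
        P=c+q*(np.cos(ph)[:,None]*x+np.sin(ph)[:,None]*y)
        p=cv2.projectPoints(P,cv2.Rodrigues(T[:3,:3].T)[0],-T[:3,:3].T@T[:3,3],K,z["distortion"])[0].reshape(1,-1,2).astype(np.float32)
        S.append(cv2.remap(im,p[...,0],p[...,1],cv2.INTER_LINEAR)[0].max(1))
    v=np.minimum(np.mean(S,0),90)
    f=v.reshape(4,90).mean(0);f=np.convolve(np.r_[f,f,f],np.ones(15)/15,'same')[90:180]
    print(nm,d[:2],"dark spoke angle",f.argmin(),"depth",f.min().round(0),f.max().round(0))
for a in sys.argv[1:]: ang(a)
E
python3 look.py w4|head -1; python3 spoke.py w2 w3 w4
```

```text
[-0.289  0.131  1.814  0.196  0.774 -1.65 ] [ 0.6532 -0.027   0.2003] [[-0.855, 0.281, 0.436], [0.317, 0.948, 0.012], [-0.41, 0.149, -0.9]]
w2 ((319.64942169189453, 270.9962158203125), (110.19011688232422, 121.58232879638672)) dark spoke angle 10 depth 27.0 60.0
w3 ((317.5066337585449, 268.2356071472168), (107.7160415649414, 117.96589660644531)) dark spoke angle 40 depth 32.0 41.0
w4 ((319.5485153198242, 270.25628662109375), (109.39994049072266, 137.1820526123047)) dark spoke angle 36 depth 31.0 41.0
```

```bash
python3 -m pendant '[[-0.0003,0,0.0005,-0.0083,-0.0001,0.0172],[-0.0003,0,0.0005,-0.0083,-0.0001,0.0172],[-0.0003,0,0.0005,-0.0083,-0.0001,0.0172],[-0.0003,0,0.0005,-0.0083,-0.0001,0.0172],[-0.0003,0,0.0005,-0.0083,-0.0001,0.0172],[-0.0003,0,0.0005,-0.0083,-0.0001,0.0172],[-0.0003,0,0.0005,-0.0083,-0.0001,0.0172],[-0.0003,0,0.0005,-0.0083,-0.0001,0.0172],[-0.0003,0,0.0005,-0.0083,-0.0001,0.0172],[-0.0003,0,0.0005,-0.0083,-0.0001,0.0172]]'>/dev/null; python3 avg.py; python3 look.py w5|head -1; python3 spoke.py w5
```

```text
Tn,Fn,j6 [-0.18   1.469 -0.242] [0.036 0.139 0.083] [-0.22 -0.14] q6 -1.949 [ 0.6527 -0.027   0.2012] 43.8 [0.5 6.2 2.1] [ 0.6  -0.    0.13] [-0.435 -0.012  0.901]
[-0.289  0.13   1.813  0.194  0.778 -1.949] [ 0.6527 -0.027   0.2012] [[-0.901, 0.015, 0.435], [0.022, 1.0, 0.012], [-0.434, 0.021, -0.901]]
w5 ((319.5536575317383, 270.97930908203125), (110.63497924804688, 138.37049865722656)) dark spoke angle 52 depth 33.0 44.0
```

```bash
python3 -m pendant '[[-0.0002,0,0.0004,-0.0055,-0.0001,0.0115],[-0.0002,0,0.0004,-0.0055,-0.0001,0.0115],[-0.0002,0,0.0004,-0.0055,-0.0001,0.0115],[-0.0002,0,0.0004,-0.0055,-0.0001,0.0115],[-0.0002,0,0.0004,-0.0055,-0.0001,0.0115],[-0.0002,0,0.0004,-0.0055,-0.0001,0.0115],[-0.0002,0,0.0004,-0.0055,-0.0001,0.0115],[-0.0002,0,0.0004,-0.0055,-0.0001,0.0115],[-0.0002,0,0.0004,-0.0055,-0.0001,0.0115],[0,0,0,0,0,0]]'; python3 avg.py; python3 look.py w6|head -1; python3 spoke.py w6
```

```text
time_s: 45.1
eef_pos: [0.6524, -0.0271, 0.2017]
eef_rot: [0.222, -0.078, 0.972, -0.011]
wrist_force: [2.8, 5.6, 1.3]
opening: 0.678
grasp_force: 64.5
Tn,Fn,j6 [-0.199 -0.194 -0.208] [0.027 0.081 0.007] [-0.17 -0.23] q6 -2.129 [ 0.6524 -0.0271  0.2017] 45.2 [2.3 4.5 1. ] [ 0.56 -0.2   0.02] [-0.434 -0.013  0.901]
[-0.289  0.129  1.813  0.194  0.78  -2.129] [ 0.6524 -0.0271  0.2017] [[-0.889, -0.146, 0.434], [-0.156, 0.988, 0.013], [-0.43, -0.056, -0.901]]
w6 ((319.6987609863281, 270.8688507080078), (110.06463623046875, 137.68185424804688)) dark spoke angle 62 depth 32.0 40.0
```

```bash
python3 -m pendant '[[0.0001,0,-0.0002,0.0028,0,-0.0057],[0.0001,0,-0.0002,0.0028,0,-0.0057],[0.0001,0,-0.0002,0.0028,0,-0.0057],[0.0001,0,-0.0002,0.0028,0,-0.0057],[0.0001,0,-0.0002,0.0028,0,-0.0057],[0.0001,0,-0.0002,0.0028,0,-0.0057],[0.0001,0,-0.0002,0.0028,0,-0.0057],[0.0001,0,-0.0002,0.0028,0,-0.0057],[0,0,0,0,0,0],[0,0,0,0,0,0]]'>/dev/null; python3 avg.py; python3 look.py w7|head -1; python3 spoke.py w7
```

```text
Tn,Fn,j6 [-0.254  0.66  -0.288] [0.062 0.12  0.   ] [-0.19 -0.32] q6 -2.051 [ 0.6526 -0.0271  0.2015] 46.6 [0.8 5.5 1.3] [ 0.57 -0.11 -0.08] [-0.435 -0.013  0.9  ]
[-0.29   0.129  1.813  0.196  0.779 -2.051] [ 0.6526 -0.0271  0.2015] [[-0.897, -0.075, 0.435], [-0.077, 0.997, 0.013], [-0.435, -0.021, -0.9]]
w7 ((319.81507873535156, 270.60536193847656), (109.74491882324219, 137.13735961914062)) dark spoke angle 58 depth 34.0 42.0
```

The readings now make sense: rest torque flips by twice the friction after each reversal. So the stop torque is about 0.09 N m at q6=−1.65, and after the first release the wheel had already settled on the stop, with the stop torque about equal to friction. I'll back off gently to near there, release and check the spokes.

```bash
python3 -m pendant '[[0.0003,0,-0.0006,0.0097,0.0001,-0.02],[0.0003,0,-0.0006,0.0097,0.0001,-0.02],[0.0003,0,-0.0006,0.0097,0.0001,-0.02],[0.0003,0,-0.0006,0.0097,0.0001,-0.02],[0.0003,0,-0.0006,0.0097,0.0001,-0.02],[0.0003,0,-0.0006,0.0097,0.0001,-0.02],[0.0003,0,-0.0006,0.0097,0.0001,-0.02],[0.0003,0,-0.0006,0.0097,0.0001,-0.02],[0.0003,0,-0.0006,0.0097,0.0001,-0.02],[0,0,0,0,0,0]]'>/dev/null; python3 avg.py; python3 look.py w8|head -1
python3 -m pendant '[[0,0,0,0,0,0],[0,0,0,0,0,0],[0,0,0,0,0,0],[0,0,0,0,0,0],[0,0,0,0,0,0],[0,0,0,0,0,0],[0,0,0,0,0,0],[0,0,0,0,0,0],[0,0,0,0,0,0],[0,0,0,0,0,0]]' 1; python3 look.py w9|head -1; python3 spoke.py w8 w9
```

```text
Tn,Fn,j6 [-0.235  4.08  -0.183] [0.03  0.562 0.014] [-0.27 -0.21] q6 -1.739 [ 0.653  -0.0271  0.2006] 48.0 [-0.7  5.2  3.7] [0.58 0.12 0.06] [-0.437 -0.014  0.899]
[-0.29   0.13   1.815  0.199  0.774 -1.739] [ 0.653  -0.0271  0.2006] [[-0.876, 0.205, 0.437], [0.235, 0.972, 0.014], [-0.422, 0.115, -0.899]]
time_s: 49.3
eef_pos: [0.6528, -0.0273, 0.2004]
eef_rot: [0.222, 0.114, 0.968, 0.033]
wrist_force: [-0.3, 0.2, -0.9]
opening: 1.003
grasp_force: 0.0
[-0.29   0.13   1.815  0.198  0.774 -1.739] [ 0.6528 -0.0273  0.2004] [[-0.876, 0.206, 0.437], [0.235, 0.972, 0.013], [-0.422, 0.114, -0.899]]
w8 ((318.2351760864258, 272.9965515136719), (112.7740707397461, 142.77511596679688)) dark spoke angle 42 depth 32.0 52.0
w9 ((321.044677734375, 269.5179748535156), (112.07762145996094, 119.3283920288086)) dark spoke angle 45 depth 32.0 42.0
```

The wheel stayed put on release (spokes 42→45°, within measurement noise). A rest torque of 0.18 N m in the grip, with no spring-back, means about 0.1 N m still bears on the stop. I'll retreat along the stem.

```bash
python3 -m pendant '[[-0.014,0,0.029,0,0,0],[-0.028,0,0.058,0,0,0],[-0.028,0,0.058,0,0,0],[-0.028,0,0.058,0,0,0],[-0.028,0,0.058,0,0,0],[-0.028,0,0.058,0,0,0],[-0.028,0,0.058,0,0,0],[-0.028,0,0.058,0,0,0],[-0.028,0,0.058,0,0,0],[0,0,0,0,0,0]]'; python3 look.py w10|tail -1
```

```text
time_s: 50.6
eef_pos: [0.6055, -0.0275, 0.3006]
eef_rot: [0.223, 0.114, 0.968, 0.033]
wrist_force: [0.8, 1.0, 0.5]
opening: 0.998
grasp_force: 0.0
wheel expected at [320.13394263 198.10934911]
```

View pics/w10.png

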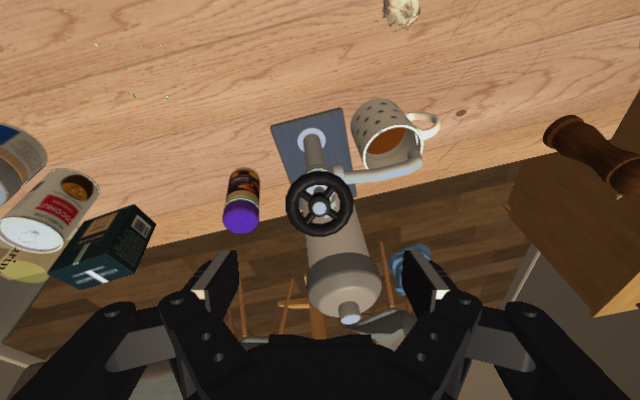

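The hand is clear of the wheel, which is at (320,203). The mug at (390,135), the jar at (241,205) and the garlic at (401,10) are upright and undisturbed.

```bash
python3 -c "
from bench import ctrl
print(ctrl.hand_in())"
```

```text
the job is handed in; nothing more can be done
None
```

I opened the valve to its inner stop, left it resting there at an estimated 0.1 N m (about 25 N, inferred from joint torque, not measured directly), let go, and handed in at about 51 s; the mug, jar and garlic look undisturbed, and no verdict came back.

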